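Dry-lay a wooden toy locomotive on its chassis

TASK

Lay out the wooden toy locomotive dry on its chassis, ready for gluing: the boiler lengthwise on the long pencilled outline at the plough (front) end of the deck and the cab behind it on the short outline at the rear, its windowed sides in line with the deck's sides. Then stand the chimney upright on top of the boiler on the pencilled circle nearer the front, and the dome, its flat side down, on the other circle, between chimney and cab. Leave the tape roll, the glue bottle and the screwdriver where they are.

Things in the scene. Friction and masses are not known exactly. Their poses are not given: they have to be found in the camera images.
- chassis: Wooden chassis on a cradle board 210 x 90, fixed, any heading. Origin on the table under the deck centre, x to the front, z up. Deck 190 (x) x 62 (y), top 38 above the table. Dark V plough at the front to x=+120, below deck level. Two pencilled outlines on deck: long 110 x 46 centred at x=+40, y=0 (boiler, flush with front end); short 64 x 50 at x=-63, y=0 (cab, flush with rear). In mm.
- boiler: Loose pale wooden boiler, 110 (x) x 46 (y) x 46.5 (z) mm, 0.14 kg: rounded above, flat underside, sides upright up to 23, a flat strip 30 wide along its top at 46.5. Two pencilled circles (28 across, with crosses) on the strip at x=+33 and -33, y=0. Ends alike: either way round is right. Origin at the centre of its underside, x along its length, z up.
- cab: Loose pale wooden cab with darker flat roof, 0.10 kg: body 64 (x) x 50 (y), 64 mm high in all; roof, the top 8, is 70 (x) x 50 (y), standing out 3 at the x ends. Two dark windows on each y side, a dark doorway on each x end. Ends alike: either way round is right. Origin at the centre of its underside, z up; on the deck its x lies along the chassis x.
- chimney: Loose turned wooden chimney standing upright, round, 50 mm high: foot 26 mm across (lowest 6 mm), stem 22 mm across, cap 28 mm across from 36 to 50 mm height. Taller and slimmer than the dome, with a flat top. Origin at the centre of its foot, z up. About 30 g.
- dome: Loose turned wooden steam dome standing on its flat side, round, 28 mm high: 30 mm across with upright sides up to 16 mm height, rounded above. Origin at the centre of its underside, z up. About 30 g.
- tape_roll: Bystander: yellow roll of masking tape lying flat, 96 mm outside, 76 mm inside, 24 mm high. Origin at the centre of its underside. Leave alone.
- glue_bottle: Bystander: white glue bottle with red cap, standing, 52 mm across, 110 mm high. Origin at the centre of its underside. Leave alone.
- screwdriver: Bystander: screwdriver with red handle lying on the table. Its x axis points from handle to tip. Leave alone.
Not all that is in view belongs to the job. Leave any blue or orange look-alike of the dome alone.

How it is judged (in metres and radians):
At the end, for the whole second after the job is handed in: At rest: boiler and cab upright on their deck outlines (10 mm along, 9 mm across, 0.17 rad, either way round); chimney on the boiler circle nearer the plough and dome on the other, upright, within 10 mm along and 9 mm across the boiler (x of boiler in the frame of chassis between 0.03 and 0.05 m and y of boiler in the frame of chassis between -0.009 and 0.009 m and z of boiler in the frame of chassis between 0.034 and 0.042 m and angle between the x axis of each of boiler, cab and the x axis of chassis, either way round below 0.17 rad and x of cab in the frame of chassis between -0.073 and -0.053 m and y of cab in the frame of chassis between -0.009 and 0.009 m and z of cab in the frame of chassis between 0.034 and 0.042 m and y of chimney in the frame of boiler between -0.009 and 0.009 m and z of chimney in the frame of boiler between 0.0425 and 0.0505 m and y of dome in the frame of boiler between -0.009 and 0.009 m and z of dome in the frame of boiler between 0.0425 and 0.0505 m and ((x of chimney in the frame of boiler between 0.023 and 0.043 m and x of dome in the frame of boiler between -0.043 and -0.023 m) or (x of chimney in the frame of boiler between -0.043 and -0.023 m and x of dome in the frame of boiler between 0.023 and 0.043 m)) and x of chimney in the frame of chassis above 0.045 m and x of dome in the frame of chassis below 0.035 m and angle between each of boiler, cab, chimney, dome's own z axis and vertical below 0.1 rad and linear speed of each of boiler, cab, chimney, dome below 0.01 m/s and angular speed of each of boiler, cab, chimney, dome below 0.1 rad/s); the robot touches nothing.
It fails at once if the tape roll is moved more than 30 mm (distance of tape_roll from where it was at the start of the episode above 0.03 m).
It fails at once if the glue bottle is moved more than 30 mm (distance of glue_bottle from where it was at the start of the episode above 0.03 m).
It fails at once if the screwdriver is moved more than 30 mm (distance of screwdriver from where it was at the start of the episode above 0.03 m).
It also fails if it takes over 112 s, if anything falls off the work surface, if the arm or the gripper's body presses on something with over 40 N, if the wrist force passes 120 N, or if a joint passes its speed limit or range.

ROBOT

A 6-joint arm with a two-finger parallel gripper is mounted at the origin on the work surface. World frame = base frame: x ahead of the robot, y to its left, z up, the work surface at z = 0. Lengths are in mm, angles in rad, forces in N, time in s.
With the tool pointing down it reaches from about 325 to 900 mm from the base axis. Payload 6.1 kg.
Tool frame: the origin (TCP) lies between the finger pads; the fingertips stand ctrl.finger_overhang ahead of it and the grasp point (between the pads) lies 6 mm ahead of it (ctrl.finger_overhang is the distance from the TCP to the fingertips, in mm); z points along the fingers, y is the line along which they close (so a half turn about z gives the same grasp; the last joint's range is limited). The gripper opens to 87 mm and grips with 3 to 60 N. Pads are 19 mm wide; open, the fingers measure 117 mm over their backs; the gripper's body (75 mm by 190 mm) begins 51 mm behind the grasp point.
Start: joints at [1.029, 0.22, 1.526, -0, 1.395, -0.126], TCP at [252.449, 571.739, 247.538] pointing down, gripper open.
Joint ranges: [-2.98, 2.98], [-0.91, 2.08], [0.09, 2.57], [-1.24, 4.39], [0.2, 2.65], [-2.68, 2.68]. Speed limits (rad/s): [2.57, 2.57, 3.01, 3.14, 3.14, 3.14].

INTERFACE

Orientations are given as a rotation vector (axis times angle).
In Python, from workcell import ctrl gives the robot as it stands.
- The arm moves only by the shell command python3 -m jog 'ROWS' [FORCE]. ROWS is JSON, a list of rows, each an object with "offset": the shift along the tool's x, y, z in cm, a list of three; "rotation": the turn, a rotation vector about the tool's x, y, z in degrees, a list of three; "grip": the opening, from -1 (shut) to 1 (fully open). In form: [{"offset": [x, y, z], "rotation": [wx, wy, wz], "grip": grip}, ...]. A call has 1 to 5 rows; each row shifts and turns the commanded pose from where the row before left it, along the tool's axes as they then stand; what a row does not reach is not made up. A row lasts 1/10 s, in which the tool goes at most 50 mm and 8.59 degrees, less where a joint would pass 70% of its speed; a pose out of reach is approached as far as the arm can. A call with a gripper value outside its range is refused whole. The fingers move at their own pace and stop on an object; FORCE is the grip in N (left out, the last holds). Time passes only in rows, so rows that do not move let the fingers close. It gives the time, the measured TCP pose, the force, the opening and the grip force at its end, in the units of the state.
- ctrl.get_obs(): the state, without advancing time (a new reading comes with each control period).
- ctrl.grab_frame(name): name is "side" or "top"; returns (picture, depth): 420x560x3 uint8, blue, green, red; 420x560 float32, mm along the optical axis (not along the pixel's ray), 0 where there is no reading.
- ctrl.get_calibration(name): a dict with "mtx" (3x3 intrinsics, pixels), "extrinsics" (4x4, takes a point from world to camera coordinates). Camera axes: x right, y up, looking along -z (the intrinsics and any distortion apply to the point x, -y, -z); pixel columns grow to the right and rows downward; lengths in mm; the calibration is good to about 2 mm. A picture is of the moment at which its call begins. get_calibration takes no time and is no camera call.
- ctrl.close_job(): hands the job in; it is judged then, once.
Trained networks look in the newest picture that a camera, given by its name, has taken for a name from the list of things; names that differ only in an ending like _2 or _b are one class to them, and where a whole thing is asked for, a point or a joint stands for the part that bears it (a point fixed in the world has none). Each returns a list of dicts, best first, with "p" (0 to 1); they miss things now and then, are a little off and sometimes report something else, mostly with a low value. They report only what shows in the picture. A call takes as long as a camera call. They do not tell look-alikes from the thing itself.
- ctrl.look_for(camera, query): "uv" ([column, row] in pixels, amid what is visible of it).
- ctrl.regions_of(camera, query): "pixels" (420x560 bool, what is visible of it) and "uv" ([column, row] in pixels, amid what is visible of it).
The state is a dict: "time": time; "joints": joint angles; "joint_vel": joint speeds; "tau": joint torques, N m; "ee_pos": TCP position; "tcp_rot": TCP orientation; "ft_force": force on the tool from outside, world axes, zero at the start; "ft_torque": the same for the moment, N m; "finger_gap": finger opening in mm; "finger_force": force on a finger pad.
Only numpy, scipy, OpenCV 4.12 (cv2) and the standard library are available. Lean on these libraries where they do the work, as an engineer would, in place of code of your own. Each camera call takes 0.05 s, during which the arm holds its last target. There are 200 camera calls.

## Working session

There is one attempt and no reset: what is moved stays moved. The work goes in short steps, Python scripts to look and compute and a shell command to move; the robot and the scene stay as the last step left them, time stands still between calls to the robot, and variables do not carry over. Pictures are saved under pics/ and viewed, at most 14 in all, crops included, and the job is handed in when it is done.

```bash
ls; mkdir -p pics
python3 - <<'E'
from workcell import ctrl
import cv2,numpy as np
o=ctrl.get_obs();print({k:np.round(v,3) for k,v in o.items()},ctrl.finger_overhang)
for n in("side","top"):
    p,d=ctrl.grab_frame(n);cv2.imwrite(f"pics/{n}0.png",p);np.save(f"{n}_d.npy",d);np.save(f"{n}_p.npy",p)
    print(n,ctrl.get_calibration(n))
    for q in("chassis","boiler","cab","chimney","dome","tape_roll","glue_bottle","screwdriver"):
        print(q,[(np.round(r["uv"]).tolist(),round(r["p"],2)) for r in ctrl.look_for(n,q)])
print(ctrl.get_obs()["time"])
E
```

```text
pics
{'time': np.float64(0.0), 'joints': array([ 1.029,  0.221,  1.528, -0.   ,  1.395, -0.126]), 'joint_vel': array([ 0.001,  0.001, -0.   ,  0.001, -0.   , -0.   ]), 'tau': array([ 1.0000e-03, -4.9463e+01, -3.8736e+01,  7.0000e-02,  5.7000e-02,
       -0.0000e+00]), 'ee_pos': array([252.152, 571.257, 246.422]), 'tcp_rot': array([-6.480e-01, -3.073e+00,  3.000e-03]), 'ft_force': array([-0.455,  0.278,  0.113]), 'ft_torque': array([ 0.043, -0.008, -0.013]), 'finger_force': np.float64(0.0), 'finger_gap': np.float64(87.043)} 25.0
side {'mtx': array([[407.95108188,   0.        , 287.31944373],
       [  0.        , 407.95108188, 209.85448575],
       [  0.        ,   0.        ,   1.        ]]), 'extrinsics': array([[-9.55770654e-01, -2.93983478e-01,  8.72762370e-03,
         5.83377467e+02],
       [ 2.15268894e-01, -6.79025470e-01,  7.01843084e-01,
        -1.14852666e+02],
       [-2.00403992e-01,  6.72679810e-01,  7.12278116e-01,
        -9.02780212e+02],
       [ 0.00000000e+00,  0.00000000e+00,  0.00000000e+00,
         1.00000000e+00]])}
chassis []
boiler [([373.0, 142.0], 0.77),
[... 556 characters left out ...]
70728e-01,  1.28183085e-02,
         6.07475801e+01],
       [ 9.86590216e-01, -1.98607723e-02,  1.62003997e-01,
        -5.89844654e+02],
       [-1.61696072e-01,  1.62475941e-02,  9.86706844e-01,
        -7.80966766e+02],
       [ 0.00000000e+00,  0.00000000e+00,  0.00000000e+00,
         1.00000000e+00]])}
chassis [([295.0, 237.0], 0.84), ([220.0, 137.0], 0.2)]
boiler [([445.0, 285.0], 0.91)]
cab [([158.0, 215.0], 0.89), ([432.0, 198.0], 0.23)]
chimney [([434.0, 198.0], 0.63)]
dome [([106.0, 293.0], 0.75), ([153.0, 287.0], 0.67), ([188.0, 297.0], 0.61), ([138.0, 256.0], 0.5), ([150.0, 327.0], 0.44)]
tape_roll [([295.0, 117.0], 0.87)]
glue_bottle [([221.0, 135.0], 0.77)]
screwdriver []
0.9
```

View pics/top0.png

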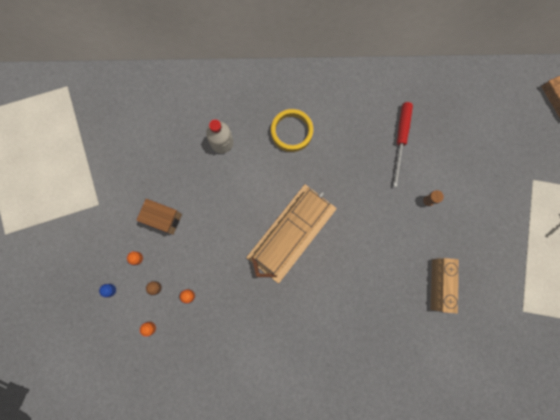

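View pics/side0.png

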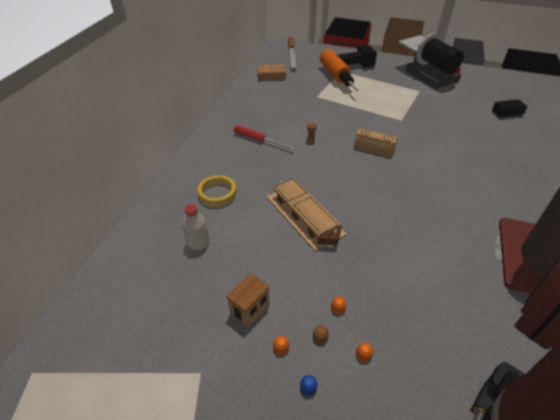

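The top view shows the chassis at (291,235) with its plough at lower left (263,268), the boiler at (447,285), the cab at (158,216) and the chimney at (434,198). Five things could be the dome: orange at (134,258), (187,296) and (147,328), blue at (107,290), and brown at (153,288). Only the brown wooden one fits the description. I'll check it in an enlarged crop while measuring.

```bash
cat > h.py <<'E'
from workcell import ctrl
import cv2,numpy as np
from scipy.spatial.transform import Rotation as R
def world(n,d):
    c=ctrl.get_calibration(n);K=c["mtx"];E=c["extrinsics"]
    v,u=np.mgrid[:420,:560]
    P=np.stack([(u-K[0,2])/K[0,0]*d,-(v-K[1,2])/K[1,1]*d,-d],-1)
    W=(P-E[:3,3])@E[:3,:3]
    W[d<=0]=np.nan
    return W
def proj(n,X):
    c=ctrl.get_calibration(n);p=np.asarray(X)@c["extrinsics"][:3,:3].T+c["extrinsics"][:3,3]
    q=np.stack([p[...,0],-p[...,1],-p[...,2]],-1)@c["mtx"].T
    return q[...,:2]/q[...,2:]
def rect(P):
    (c,s,a)=cv2.minAreaRect(P[:,:2].astype(np.float32))
    if s[0]<s[1]: s=s[::-1];a+=90
    return np.round(c,1),np.round(s,1),round((a+90)%180-90,1)
E
python3 - <<'E'
from h import *
for n in("top","side"):
    p,d=ctrl.grab_frame(n);W=world(n,d)
    print(n,"table",np.round(np.nanmedian(W[215:225,340:380,2] if n=="top" else W[230:240,390:420,2]),1))
    for q,lo,hi in(("chassis",34,42),("boiler",42,52),("cab",58,70),("chimney",45,56),("dome",12,33),("tape_roll",15,32),("glue_bottle",40,130)):
        for r in ctrl.regions_of(n,q)[:5]:
            M=W[r["pixels"]];M=M[np.isfinite(M[:,2])]
            S=M[(M[:,2]>lo)&(M[:,2]<hi)]
            if len(S)>4: print(q,round(r["p"],2),np.round(r["uv"]),len(S),rect(S),"med",np.round(np.median(S,0),1),"zmax",np.round(np.percentile(M[:,2],97),1))
    a=cv2.resize(p[230:350,80:220] if n=="top" else p[170:250,255:355],None,fx=4,fy=4,interpolation=cv2.INTER_CUBIC)
    if n=="top":
        b=cv2.resize(p[175:290,235:350],None,fx=4,fy=4,interpolation=cv2.INTER_CUBIC)
        cv2.imwrite("pics/dome.png",a[:, :]);cv2.imwrite("pics/chas.png",b)
E
```

```text
top table -0.5
chassis 0.72 [292. 232.] 2585 (array([548.3,  33. ]), array([210.7,  62.7]), -39.8) med [553.9  28.   37.6] zmax 40.1
chassis 0.55 [444. 285.] 204 (array([ 435.8, -287.3]), array([107.7,  23.5]), -6.8) med [ 436.3 -279.9   37.4] zmax 48.5
cab 0.56 [157. 214.] 800 (array([591.8, 307.2]), array([70.8, 49.7]), 67.9) med [591.4 306.4  63.5] zmax 65.9
chimney 0.57 [434. 198.] 129 (array([ 622.1, -282.4]), array([26.5, 24.2]), 89.7) med [ 622.5 -282.3   49.5] zmax 51.9
dome 0.74 [106. 291.] 166 (array([440.4, 420.2]), array([26.9, 26.7]), -1.5) med [441.  417.9  23.7] zmax 28.3
dome 0.74 [147. 326.] 173 (array([359.4, 333. ]), array([26.9, 26.6]), 72.8) med [359.4 331.   24. ] zmax 28.5
dome 0.54 [136. 256.] 145 (array([507.3, 364.5]), array([26. , 24.3]), -3.1) med [506.8 362.4  24.1] zmax 28.9
dome 0.53 [186. 297.] 157 (array([424.7, 252.1]), array([26.9, 26.9]), -43.0) med [425.1 250.6  24.2] zmax 28.4
dome 0.46 [155. 286.] 162 (array([443.1, 323.3]), array([27.4, 26.9]), 45.5) med [443.2 321.5  23.8] zmax 28.8
tape_roll 0.81 [286. 118.] 583 (array([788.5,  20.5]), array(
[... 746 characters left out ...]
340.9  25.3] zmax 29.7
dome 0.73 [279. 346.] 219 (array([508.6, 369.6]), array([28. , 27.1]), 62.0) med [508.2 372.9  25.4] zmax 29.6
dome 0.65 [323. 334.] 203 (array([444.4, 328.4]), array([27.6, 26.3]), 2.8) med [444.8 331.5  24.9] zmax 29.5
dome 0.57 [304. 384.] 261 (array([442.1, 424.7]), array([27.7, 27.5]), 57.7) med [441.9 428.   25.2] zmax 29.4
dome 0.49 [339. 304.] 176 (array([427.3, 255.6]), array([28., 26.]), -65.2) med [426.3 259.7  25. ] zmax 29.8
tape_roll 0.96 [212. 189.] 399 (array([789.6,  24.9]), array([94.9, 93.1]), -66.4) med [790.5  27.2  23.8] zmax 26.5
glue_bottle 0.92 [195. 230.] 651 (array([763.8, 186.5]), array([50.2, 40.7]), 54.0) med [759.7 193.2  75.4] zmax 111.4
```

View pics/dome.png

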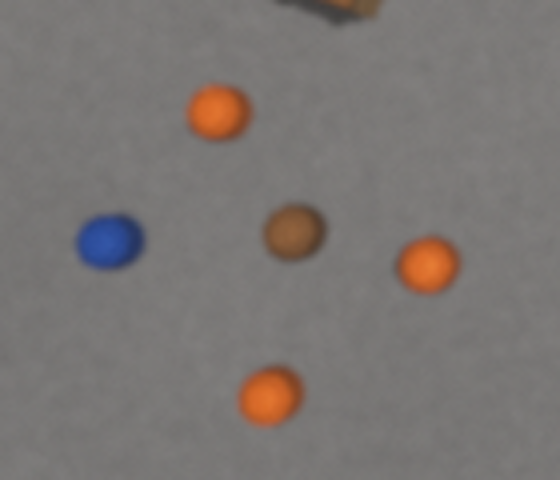

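View pics/chas.png

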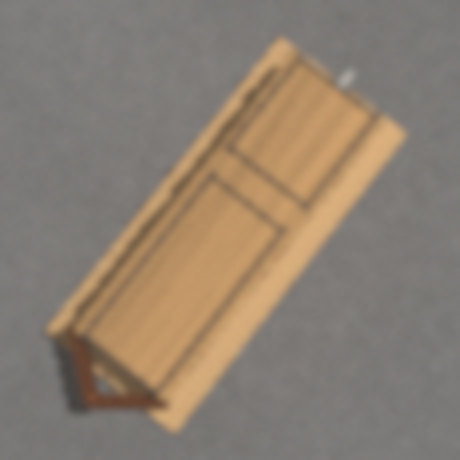

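The crop confirms the brown dome, at about (153,288) in the top view. The chassis crop shows the long outline next to the dark V plough at lower left, so the front points to −x, +y. Next I'll refine the chassis and boiler poses.

Run:
```python
from h import *
for n in("top","side"):
    p,d=ctrl.grab_frame(n);W=world(n,d).reshape(-1,3);W=W[np.isfinite(W[:,2])]
    off=-0.5 if n=="top" else .9
    S=W[(abs(W[:,2]-38-off)<3)&(np.hypot(W[:,0]-549,W[:,1]-33)<125)]
    for h in (140.2,):
        # refine heading by minimal width of deck strip
        best=None
        for a in np.arange(136,145,.2):
            f=np.array([np.cos(np.radians(a)),np.sin(np.radians(a))]);l=np.array([-f[1],f[0]])
            y=S[:,:2]@l;lo,hi=np.percentile(y,[2,98])
            if best is None or hi-lo<best[0]:best=(hi-lo,a,lo,hi,f,l)
        w,a,lo,hi,f,l=best;c=(lo+hi)/2;x=S[:,:2]@f;y=S[:,:2]@l-c
        m=(abs(y)>16)&(abs(y)<28);xl,xh=np.percentile(x[m],[1,99])
        print(n,"heading",a,"w",w,"len",xh-xl,"centre",f*(xl+xh)/2+l*c)
    B=W[(abs(W[:,2]-46-off)<2.5)&(np.hypot(W[:,0]-437,W[:,1]+290)<75)]
    print("boiler",rect(B),np.median(B,0))
```

```text
top heading 139.79999999999978 w 59.35368729874574 len 187.5776036937076 centre [555.58849299  26.67415582]
boiler (array([ 435.4, -296.7]), array([110.1,  31.9]), -6.4) [ 435.67844772 -296.3315794    46.11085849]
side heading 140.39999999999975 w 60.01830013673043 len 188.4158962165826 centre [557.56590527  28.52537538]
boiler (array([ 437.1, -295.1]), array([110.4,  35.2]), -5.9) [ 437.13550231 -294.98386943   47.10637627]
```

```bash
cat > plan.py <<'E'
import sys
from h import *
x,y,z,H=map(float,sys.argv[1:5])
o=ctrl.get_obs();r=R.from_rotvec(o["tcp_rot"]);M=r.as_matrix()
h=np.degrees(np.arctan2(M[1,0],M[0,0]))
d=np.array([x,y,z])-o["ee_pos"];t=np.radians(H)
dt=[d[0]*np.cos(t)+d[1]*np.sin(t),d[0]*np.sin(t)-d[1]*np.cos(t),-d[2]]
print("t%.1f pos"%o["time"],np.round(o["ee_pos"],1),"H %.1f tilt %.2f"%(h,np.degrees(np.arccos(-M[2,2]))),"gap %.1f F %.1f"%(o["finger_gap"],o["finger_force"]),
 "| turn wz %.1f"%(-((H-h+180)%360-180)),"then cm",np.round(np.array(dt)/10,2),"q6 %.2f"%o["joints"][5])
E
python3 plan.py 592.9 308.5 180 68.1
```

```text
t1.8 pos [252.5 571.8 247.5] H 156.2 tilt 0.00 gap 87.0 F 0.0 | turn wz 88.1 then cm [-11.73  41.41   6.75] q6 -0.13
```

```bash
python3 -m jog '[{"offset":[0,0,0],"rotation":[0,0,8],"grip":1},{"offset":[0,0,0],"rotation":[0,0,8],"grip":1},{"offset":[0,0,0],"rotation":[0,0,8],"grip":1},{"offset":[0,0,0],"rotation":[0,0,8],"grip":1},{"offset":[0,0,0],"rotation":[0,0,8],"grip":1}]' 20
python3 -m jog '[{"offset":[0,0,0],"rotation":[0,0,8],"grip":1},{"offset":[0,0,0],"rotation":[0,0,8],"grip":1},{"offset":[0,0,0],"rotation":[0,0,8],"grip":1},{"offset":[0,0,0],"rotation":[0,0,8],"grip":1},{"offset":[0,0,0],"rotation":[0,0,8],"grip":1}]'
python3 -m jog '[{"offset":[0,0,0],"rotation":[0,0,8],"grip":1},{"offset":[-1,4,0.5],"rotation":[0,0,0],"grip":1},{"offset":[-1,4,0.5],"rotation":[0,0,0],"grip":1},{"offset":[-1,4,0.5],"rotation":[0,0,0],"grip":1}]'
python3 plan.py 592.9 308.5 180 68.1
```

```text
time: 2.3
ee_pos: [252.4, 571.7, 247.5]
tcp_rot: [-1.668, -2.662, 0.0]
ft_force: [0.4, 0.1, 0.5]
finger_gap: 86.9
finger_force: 0.0
time: 2.8
ee_pos: [252.5, 571.7, 247.5]
tcp_rot: [2.478, 1.931, 0.0]
ft_force: [0.0, 0.1, 0.7]
finger_gap: 87.4
finger_force: 0.0
time: 3.2
ee_pos: [353.4, 498.7, 232.5]
tcp_rot: [-2.601, -1.762, -0.001]
ft_force: [1.2, 1.1, -0.9]
finger_gap: 86.9
finger_force: 0.0
t3.2 pos [353.4 498.7 232.5] H 68.2 tilt 0.02 gap 86.9 F 0.0 | turn wz 0.1 then cm [-8.71 29.31  5.25] q6 1.21
```

```bash
python3 -m jog '[{"offset":[-1.24,4.2,0.5],"rotation":[0,0,0],"grip":1},{"offset":[-1.24,4.2,0.5],"rotation":[0,0,0],"grip":1},{"offset":[-1.24,4.2,0.5],"rotation":[0,0,0],"grip":1},{"offset":[-1.24,4.2,0.5],"rotation":[0,0,0],"grip":1}]' | head -2
python3 -m jog '[{"offset":[-1.24,4.2,1],"rotation":[0,0,0],"grip":1},{"offset":[-1.24,4.2,1],"rotation":[0,0,0],"grip":1},{"offset":[-1.27,4.1,1.25],"rotation":[0,0,0],"grip":1},{"offset":[0,0,0],"rotation":[0,0,0],"grip":1}]' | head -2
python3 plan.py 592.9 308.5 35 68.1
```

```text
time: 3.6
ee_pos: [491.5, 389.5, 212.5]
time: 4.0
ee_pos: [595.1, 304.8, 177.6]
t4.0 pos [595.1 304.8 177.6] H 67.9 tilt 0.17 gap 87.0 F 0.0 | turn wz -0.2 then cm [ 0.26 -0.35 14.26] q6 0.74
```

```bash
python3 -m jog '[{"offset":[0,0,3],"rotation":[0,0,0],"grip":1},{"offset":[0,0,3],"rotation":[0,0,0],"grip":1},{"offset":[0,0,0],"rotation":[0,0,0],"grip":1},{"offset":[0,0,0],"rotation":[0,0,0],"grip":1}]' | head -3
python3 plan.py 592.9 308.5 35 68.1
```

```text
time: 4.4
ee_pos: [591.6, 309.8, 120.0]
tcp_rot: [-2.601, -1.761, 0.002]
t4.4 pos [591.6 309.8 120. ] H 68.2 tilt 0.09 gap 86.8 F 0.0 | turn wz 0.1 then cm [-0.07  0.17  8.5 ] q6 0.74
```

Only settling noise remains. Descend slowly and grip.

```bash
python3 -m jog '[{"offset":[0,0,2.5],"rotation":[0,0,0],"grip":1},{"offset":[0,0,2.5],"rotation":[0,0,0],"grip":1},{"offset":[0,0,2],"rotation":[0,0,0],"grip":1},{"offset":[0,0,1.5],"rotation":[0,0,0],"grip":1},{"offset":[0,0,0],"rotation":[0,0,0],"grip":1}]' 
python3 plan.py 592.9 308.5 35 68.1
python3 -m jog '[{"offset":[0,0,0],"rotation":[0,0,0],"grip":-1},{"offset":[0,0,0],"rotation":[0,0,0],"grip":-1},{"offset":[0,0,0],"rotation":[0,0,0],"grip":-1},{"offset":[0,0,0],"rotation":[0,0,0],"grip":-1},{"offset":[0,0,0],"rotation":[0,0,0],"grip":-1}]' 20
python3 -m jog '[{"offset":[0,0,0],"rotation":[0,0,0],"grip":-1},{"offset":[0,0,0],"rotation":[0,0,0],"grip":-1}]' 20
```

```text
time: 4.9
ee_pos: [591.5, 309.5, 34.2]
tcp_rot: [-2.601, -1.761, 0.003]
ft_force: [-0.4, -0.0, -1.0]
finger_gap: 87.0
finger_force: 0.0
t4.9 pos [591.5 309.5  34.2] H 68.2 tilt 0.11 gap 87.0 F 0.0 | turn wz 0.1 then cm [-0.05  0.17 -0.08] q6 0.74
time: 5.4
ee_pos: [592.6, 309.6, 35.6]
tcp_rot: [2.602, 1.761, 0.001]
ft_force: [0.1, -0.9, 0.5]
finger_gap: 55.0
finger_force: 0.0
time: 5.6
ee_pos: [592.5, 309.5, 35.4]
tcp_rot: [2.602, 1.761, 0.001]
ft_force: [0.1, -0.4, 1.9]
finger_gap: 49.9
finger_force: 20.0
```

```bash
python3 -m jog '[{"offset":[0,0,-2],"rotation":[0,0,0],"grip":-1},{"offset":[0,0,-3],"rotation":[0,0,0],"grip":-1},{"offset":[0,0,-4],"rotation":[0,0,0],"grip":-1},{"offset":[0,0,-4],"rotation":[0,0,0],"grip":-1}]' |tail -2
python3 -m jog '[{"offset":[0,0,0],"rotation":[0,0,-8],"grip":-1},{"offset":[0,0,0],"rotation":[0,0,-8],"grip":-1},{"offset":[0,0,0],"rotation":[0,0,-8],"grip":-1},{"offset":[0,0,0],"rotation":[0,0,-8],"grip":-1},{"offset":[0,0,0],"rotation":[0,0,-8],"grip":-1}]' |tail -2
python3 -m jog '[{"offset":[0,0,0],"rotation":[0,0,-8],"grip":-1},{"offset":[0,0,0],"rotation":[0,0,-8],"grip":-1},{"offset":[0,0,0],"rotation":[0,0,-8],"grip":-1},{"offset":[0,0,0],"rotation":[0,0,-8],"grip":-1},{"offset":[0,0,0],"rotation":[0,0,0],"grip":-1}]' |tail -2
python3 plan.py 604.9 -12.8 165 140.1
```

```text
finger_gap: 49.9
finger_force: 20.0
finger_gap: 50.0
finger_force: 20.0
finger_gap: 50.2
finger_force: 20.0
t7.0 pos [592.  309.4 164.5] H 140.2 tilt 0.05 gap 50.2 F 20.0 | turn wz 0.1 then cm [-21.65 -23.89  -0.05] q6 -0.51
```

```bash
python3 -m jog '[{"offset":[-1.7,-2,0],"rotation":[0,0,0],"grip":-1},{"offset":[-2.7,-3,0],"rotation":[0,0,0],"grip":-1},{"offset":[-3,-3.2,0],"rotation":[0,0,0],"grip":-1},{"offset":[-3,-3.2,0],"rotation":[0,0,0],"grip":-1},{"offset":[-3,-3.2,0],"rotation":[0,0,0],"grip":-1}]' |tail -2
python3 -m jog '[{"offset":[-3,-3.2,0],"rotation":[0,0,0],"grip":-1},{"offset":[-2.6,-3,0],"rotation":[0,0,0],"grip":-1},{"offset":[-1.7,-2,0],"rotation":[0,0,0],"grip":-1},{"offset":[-0.9,-1.1,0],"rotation":[0,0,0],"grip":-1},{"offset":[0,0,0],"rotation":[0,0,0],"grip":-1}]' |tail -2
python3 -m jog '[{"offset":[0,0,0],"rotation":[0,0,0],"grip":-1},{"offset":[0,0,0],"rotation":[0,0,0],"grip":-1}]' |tail -2
python3 plan.py 604.9 -12.8 73 140.1
```

```text
finger_gap: 50.2
finger_force: 20.0
finger_gap: 49.8
finger_force: 20.0
finger_gap: 49.9
finger_force: 20.0
t8.2 pos [605.1 -10.8 165. ] H 140.2 tilt 0.04 gap 49.9 F 20.0 | turn wz 0.1 then cm [-0.11 -0.17  9.2 ] q6 -1.03
```

```bash
python3 -m jog '[{"offset":[-0.1,-0.15,2],"rotation":[0,0,0],"grip":-1},{"offset":[0,0,3],"rotation":[0,0,0],"grip":-1},{"offset":[0,0,2.2],"rotation":[0,0,0],"grip":-1},{"offset":[0,0,1],"rotation":[0,0,0],"grip":-1},{"offset":[0,0,0],"rotation":[0,0,0],"grip":-1}]' 
python3 -m jog '[{"offset":[0,0,0.5],"rotation":[0,0,0],"grip":-1},{"offset":[0,0,0.2],"rotation":[0,0,0],"grip":-1},{"offset":[0,0,0.2],"rotation":[0,0,0],"grip":-1},{"offset":[0,0,0],"rotation":[0,0,0],"grip":-1}]' 
python3 plan.py 604.9 -12.8 73 140.1
```

```text
time: 8.7
ee_pos: [603.7, -12.9, 81.3]
tcp_rot: [-1.067, -2.951, 0.001]
ft_force: [0.4, 0.4, -1.3]
finger_gap: 49.9
finger_force: 20.0
time: 9.1
ee_pos: [605.2, -14.2, 74.5]
tcp_rot: [1.07, 2.953, 0.0]
ft_force: [0.1, 0.7, -1.0]
finger_gap: 49.6
finger_force: 20.0
t9.1 pos [605.2 -14.2  74.5] H 140.2 tilt 0.04 gap 49.6 F 20.0 | turn wz 0.1 then cm [0.12 0.09 0.15] q6 -1.03
```

```bash
python3 -m jog '[{"offset":[0,0,0.1],"rotation":[0,0,0],"grip":-1},{"offset":[0,0,0.1],"rotation":[0,0,0],"grip":-1},{"offset":[0,0,0],"rotation":[0,0,0],"grip":-1}]' 
python3 -m jog '[{"offset":[0,0,0],"rotation":[0,0,0],"grip":0.85},{"offset":[0,0,0],"rotation":[0,0,0],"grip":0.85},{"offset":[0,0,0],"rotation":[0,0,0],"grip":0.85},{"offset":[0,0,0],"rotation":[0,0,0],"grip":0.85}]' 
python3 -m jog '[{"offset":[0,0,-2],"rotation":[0,0,0],"grip":1},{"offset":[0,0,-4],"rotation":[0,0,0],"grip":1},{"offset":[0,0,-4],"rotation":[0,0,0],"grip":1},{"offset":[0,0,-2],"rotation":[0,0,0],"grip":1}]'|head -2 
python3 plan.py 436.3 -295.9 160 173.9
```

```text
time: 9.4
ee_pos: [605.4, -14.3, 73.3]
tcp_rot: [1.07, 2.953, 0.0]
ft_force: [-1.9, 0.4, 5.4]
finger_gap: 50.1
finger_force: 20.0
time: 9.8
ee_pos: [604.8, -14.2, 71.9]
tcp_rot: [-1.07, -2.954, 0.0]
ft_force: [-0.1, -0.1, -0.3]
finger_gap: 73.8
finger_force: 0.0
time: 10.2
ee_pos: [606.7, -14.4, 196.2]
t10.2 pos [606.7 -14.4 196.2] H 140.2 tilt 0.30 gap 86.9 F 0.0 | turn wz -33.7 then cm [ 13.95 -29.8    3.62] q6 -1.03
```

```bash
python3 -m jog '[{"offset":[0,0,0],"rotation":[0,0,-8],"grip":1},{"offset":[0,0,0],"rotation":[0,0,-8],"grip":1},{"offset":[0,0,0],"rotation":[0,0,-8],"grip":1},{"offset":[0,0,0],"rotation":[0,0,-8],"grip":1},{"offset":[0,0,0],"rotation":[0,0,-1.7],"grip":1}]' |head -2
python3 -m jog '[{"offset":[1.7,-3.8,0],"rotation":[0,0,0],"grip":1},{"offset":[1.7,-3.8,0],"rotation":[0,0,0],"grip":1},{"offset":[1.8,-3.8,0],"rotation":[0,0,0],"grip":1},{"offset":[1.8,-3.8,0],"rotation":[0,0,0],"grip":1},{"offset":[1.8,-3.8,1],"rotation":[0,0,0],"grip":1}]' |head -2
python3 -m jog '[{"offset":[1.7,-3.8,1],"rotation":[0,0,0],"grip":1},{"offset":[1.7,-3.8,1],"rotation":[0,0,0],"grip":1},{"offset":[1.7,-3.2,0.6],"rotation":[0,0,0],"grip":1},{"offset":[0,0,0],"rotation":[0,0,0],"grip":1},{"offset":[0,0,0],"rotation":[0,0,0],"grip":1}]' |head -2
python3 - <<'E'
from h import *
for n,S in(("top",-.5),("side",.9)):
    p,d=ctrl.grab_frame(n);cv2.imwrite(f"pics/{n}1.png",p);W=world(n,d).reshape(-1,3);W=W[np.isfinite(W[:,2])]
    B=W[(abs(W[:,2]-102-S)<3)&(np.hypot(W[:,0]-605,W[:,1]+13)<60)]
    c,s,a=rect(B);C=(np.array([555.6,26.7]),139.8) if n=="top" else (np.array([557.6,28.5]),140.4)
    h=np.radians(C[1]);e=c-C[0];print(n,c,s,a,"chassis frame",e@[np.cos(h),np.sin(h)],e@[-np.sin(h),np.cos(h)],"yaw err",a+180-C[1])
E
python3 plan.py 436.3 -295.9 160 173.9
```

```text
time: 10.7
ee_pos: [604.9, -14.2, 191.9]
time: 11.2
ee_pos: [497.2, -195.4, 183.5]
time: 11.7
ee_pos: [434.5, -296.1, 155.9]
top [605.8 -15.7] [70.5 49.9] -40.1 chassis frame -65.70996659695449 -0.017024309633441703 yaw err 0.09999999999999432
side [607.7 -13.4] [71.6 51.2] -41.8 chassis frame -65.31077863353715 0.3495629858962168 yaw err -2.200000000000017
t11.8 pos [ 435.5 -295.1  156.3] H 173.8 tilt 0.03 gap 87.2 F 0.0 | turn wz -0.1 then cm [-0.09 -0.07 -0.37] q6 -2.21
```

The cab sits at chassis x −65.5, y 0, within tolerance. Now the boiler.

```bash
python3 -m jog '[{"offset":[-0.1,-0.05,3],"rotation":[0,0,0],"grip":1},{"offset":[0,0,4],"rotation":[0,0,0],"grip":1},{"offset":[0,0,3.2],"rotation":[0,0,0],"grip":1},{"offset":[0,0,1.6],"rotation":[0,0,0],"grip":1},{"offset":[0,0,0.9],"rotation":[0,0,0],"grip":1}]' 
python3 -m jog '[{"offset":[0,0,0],"rotation":[0,0,0],"grip":-1},{"offset":[0,0,0],"rotation":[0,0,0],"grip":-1},{"offset":[0,0,0],"rotation":[0,0,0],"grip":-1},{"offset":[0,0,0],"rotation":[0,0,0],"grip":-1},{"offset":[0,0,0],"rotation":[0,0,0],"grip":-1}]' 20 | head -2
python3 -m jog '[{"offset":[0,0,0],"rotation":[0,0,0],"grip":-1},{"offset":[0,0,0],"rotation":[0,0,0],"grip":-1},{"offset":[0,0,0],"rotation":[0,0,0],"grip":-1}]' 20
```

```text
time: 12.3
ee_pos: [435.9, -294.2, 27.3]
tcp_rot: [-0.165, -3.135, -0.003]
ft_force: [-0.2, 0.2, -0.2]
finger_gap: 87.0
finger_force: 0.0
time: 12.8
ee_pos: [436.4, -296.7, 29.9]
time: 13.1
ee_pos: [436.1, -296.5, 29.5]
tcp_rot: [0.168, 3.137, -0.0]
ft_force: [-0.5, 0.6, 3.9]
finger_gap: 46.2
finger_force: 20.0
```

```bash
python3 -m jog '[{"offset":[0,0,-2],"rotation":[0,0,0],"grip":-1},{"offset":[0,0,-4],"rotation":[0,0,0],"grip":-1},{"offset":[0,0,-4],"rotation":[0,0,0],"grip":-1},{"offset":[0,0,-3.5],"rotation":[0,0,0],"grip":-1}]' |tail -2
python3 -m jog '[{"offset":[0,0,0],"rotation":[0,0,7],"grip":-1},{"offset":[0,0,0],"rotation":[0,0,7],"grip":-1},{"offset":[0,0,0],"rotation":[0,0,7],"grip":-1},{"offset":[0,0,0],"rotation":[0,0,7],"grip":-1},{"offset":[0,0,0],"rotation":[0,0,5.8],"grip":-1}]' |tail -2
python3 -m jog '[{"offset":[0,0,0],"rotation":[0,0,0],"grip":-1}]' |tail -2
python3 plan.py 525.9 53.3 163 140.1
```

```text
finger_gap: 46.0
finger_force: 20.0
finger_gap: 45.8
finger_force: 20.0
finger_gap: 46.0
finger_force: 20.0
t14.1 pos [ 435.5 -296.   163.4] H 140.0 tilt 0.07 gap 46.0 F 20.0 | turn wz -0.1 then cm [15.47 32.59  0.04] q6 -1.62
```

```bash
python3 -m jog '[{"offset":[1.2,2.4,0],"rotation":[0,0,0],"grip":-1},{"offset":[1.9,4,0],"rotation":[0,0,0],"grip":-1},{"offset":[1.9,4,0],"rotation":[0,0,0],"grip":-1},{"offset":[1.9,4,0],"rotation":[0,0,0],"grip":-1},{"offset":[1.9,4,0],"rotation":[0,0,0],"grip":-1}]' |tail -2
python3 -m jog '[{"offset":[1.9,4,0],"rotation":[0,0,0],"grip":-1},{"offset":[1.9,4,0],"rotation":[0,0,0],"grip":-1},{"offset":[1.9,4,0],"rotation":[0,0,0],"grip":-1},{"offset":[0.7,1.4,0],"rotation":[0,0,0],"grip":-1},{"offset":[0.35,0.8,0],"rotation":[0,0,0],"grip":-1}]' |tail -2
python3 -m jog '[{"offset":[0,0,0],"rotation":[0,0,0],"grip":-1},{"offset":[0,0,0],"rotation":[0,0,0],"grip":-1},{"offset":[0,0,0],"rotation":[0,0,0],"grip":-1}]' |tail -2
python3 plan.py 525.9 53.3 67.5 140.1
```

```text
finger_gap: 45.7
finger_force: 20.0
finger_gap: 45.6
finger_force: 20.0
finger_gap: 46.1
finger_force: 20.0
t15.4 pos [525.7  52.1 163.9] H 140.0 tilt 0.03 gap 46.1 F 20.0 | turn wz -0.1 then cm [0.06 0.1  9.64] q6 -0.92
```

```bash
python3 -m jog '[{"offset":[0.15,0.1,2],"rotation":[0,0,0],"grip":-1},{"offset":[0,0,3.2],"rotation":[0,0,0],"grip":-1},{"offset":[0,0,2.2],"rotation":[0,0,0],"grip":-1},{"offset":[0,0,1],"rotation":[0,0,0],"grip":-1},{"offset":[0,0,0],"rotation":[0,0,0],"grip":-1}]' | head -4
python3 -m jog '[{"offset":[0,0,0.5],"rotation":[0,0,0],"grip":-1},{"offset":[0,0,0.3],"rotation":[0,0,0],"grip":-1},{"offset":[0,0,0.2],"rotation":[0,0,0],"grip":-1},{"offset":[0,0,0],"rotation":[0,0,0],"grip":-1},{"offset":[0,0,0],"rotation":[0,0,0],"grip":-1}]' 
python3 plan.py 525.9 53.3 67 140.1
```

```text
time: 15.9
ee_pos: [524.1, 54.4, 78.6]
tcp_rot: [-1.073, -2.949, 0.002]
ft_force: [0.1, -0.6, -2.0]
time: 16.4
ee_pos: [525.6, 55.3, 70.4]
tcp_rot: [1.072, 2.952, 0.0]
ft_force: [-0.3, 0.5, -2.1]
finger_gap: 45.9
finger_force: 20.0
t16.4 pos [525.6  55.3  70.4] H 140.1 tilt 0.04 gap 45.9 F 20.0 | turn wz -0.0 then cm [-0.15 -0.14  0.34] q6 -0.92
```

```bash
python3 -m jog '[{"offset":[0,0,0.2],"rotation":[0,0,0],"grip":-1},{"offset":[0,0,0.1],"rotation":[0,0,0],"grip":-1},{"offset":[0,0,0],"rotation":[0,0,0],"grip":-1}]' |head -4
python3 -m jog '[{"offset":[0,0,0.1],"rotation":[0,0,0],"grip":-1},{"offset":[0,0,0],"rotation":[0,0,0],"grip":-1}]'|head -4
```

```text
time: 16.7
ee_pos: [525.6, 55.3, 67.5]
tcp_rot: [1.072, 2.953, 0.0]
ft_force: [-1.8, -0.3, 2.2]
time: 16.9
ee_pos: [525.6, 55.3, 67.5]
tcp_rot: [1.072, 2.953, -0.0]
ft_force: [-6.4, 0.2, 11.5]
```

```bash
python3 -m jog '[{"offset":[0,0,-0.1],"rotation":[0,0,0],"grip":0.7},{"offset":[0,0,0],"rotation":[0,0,0],"grip":0.7},{"offset":[0,0,0],"rotation":[0,0,0],"grip":0.7},{"offset":[0,0,0],"rotation":[0,0,0],"grip":0.7}]' |head -4
python3 -m jog '[{"offset":[0,0,-2],"rotation":[0,0,0],"grip":0.7},{"offset":[0,0,-4],"rotation":[0,0,0],"grip":0.7},{"offset":[0,0,-4],"rotation":[0,0,0],"grip":0.7},{"offset":[0,0,0],"rotation":[0,0,0],"grip":0.7},{"offset":[0,0,0],"rotation":[0,0,0],"grip":0.7}]'|head -4
python3 plan.py 623.5 -282 160 140.1
```

```text
time: 17.3
ee_pos: [525.3, 55.3, 66.9]
tcp_rot: [-1.072, -2.953, 0.0]
ft_force: [-0.5, -0.2, -1.1]
time: 17.8
ee_pos: [526.2, 55.3, 168.2]
tcp_rot: [1.072, 2.95, 0.001]
ft_force: [0.1, 0.7, -0.9]
t17.8 pos [526.2  55.3 168.2] H 140.1 tilt 0.16 gap 73.9 F 0.0 | turn wz -0.0 then cm [-29.1  -19.63   0.82] q6 -0.92
```

```bash
python3 -m jog '[{"offset":[-3.2,-2.2,0],"rotation":[0,0,0],"grip":0.7},{"offset":[-3.3,-2.2,0],"rotation":[0,0,0],"grip":0.7},{"offset":[-3.3,-2.2,0],"rotation":[0,0,0],"grip":0.7},{"offset":[-3.3,-2.2,0],"rotation":[0,0,0],"grip":0.7},{"offset":[-3.3,-2.2,0],"rotation":[0,0,0],"grip":0.7}]' |head -2
python3 -m jog '[{"offset":[-3.3,-2.2,0],"rotation":[0,0,0],"grip":0.4},{"offset":[-3.3,-2.2,0],"rotation":[0,0,0],"grip":0.4},{"offset":[-3.3,-2.2,0.4],"rotation":[0,0,0],"grip":0.4},{"offset":[-2.8,-2,0.4],"rotation":[0,0,0],"grip":0.4},{"offset":[0,0,0],"rotation":[0,0,0],"grip":0.4}]'|head -2
python3 -m jog '[{"offset":[0,0,0],"rotation":[0,0,0],"grip":0.4},{"offset":[0,0,0],"rotation":[0,0,0],"grip":0.4}]'|head -2
python3 - <<'E'
from h import *
for n,S in(("top",-.5),("side",.9)):
    p,d=ctrl.grab_frame(n);cv2.imwrite(f"pics/{n}2.png",p);W=world(n,d).reshape(-1,3);W=W[np.isfinite(W[:,2])]
    C=(np.array([555.6,26.7]),139.8) if n=="top" else (np.array([557.6,28.5]),140.4)
    h=np.radians(C[1])
    for nm,z,x,y in(("cab",102,605,-13),("boiler",84.5,526,54)):
        B=W[(abs(W[:,2]-z-S)<2)&(np.hypot(W[:,0]-x,W[:,1]-y)<65)]
        c,s,a=rect(B);e=c-C[0];print(n,nm,c,s,a,"chassis frame",e@[np.cos(h),np.sin(h)],e@[-np.sin(h),np.cos(h)],"yaw err",a+180-C[1],"z",np.median(B[:,2]))
E
python3 plan.py 623.5 -282 47 140.1
```

```text
time: 18.3
ee_pos: [579.6, -135.4, 164.6]
time: 18.8
ee_pos: [621.4, -285.5, 155.3]
time: 19.0
ee_pos: [622.0, -280.5, 157.5]
top cab [605.4 -15.6] [69.6 49.6] -39.8 chassis frame -65.33990241672825 0.16477916259265868 yaw err 0.39999999999997726 z 101.56442293260605
top boiler [524.7  54.8] [110.  30.] -40.0 chassis frame 41.738658309853435 -1.5180258539633869 yaw err 0.19999999999998863 z 84.22785636372686
side cab [606.9 -13.9] [71.2 50.6] -39.7 chassis frame -65.0130800341908 1.2447587990831082 yaw err -0.09999999999999432 z 102.84839914173983
side boiler [526.6  56.5] [110.6  31.7] -40.2 chassis frame 41.73378223901278 -1.814227115512729 yaw err -0.5999999999999943 z 85.59363147706637
t19.1 pos [ 622.5 -280.3  158.6] H 140.2 tilt 0.06 gap 60.9 F 0.0 | turn wz 0.1 then cm [-0.18 -0.07 11.16] q6 -1.41
```

View pics/top2.png

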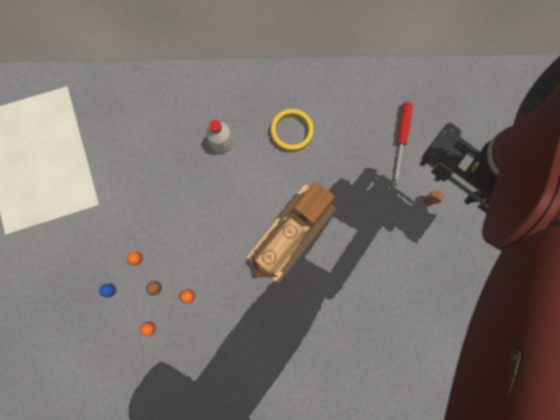

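The picture shows the cab at (315,203) and the boiler at (281,245) on their outlines, with the circles at (270,257) and (291,232). Next is the chimney at (434,198), which stands clear of the screwdriver.

```bash
python3 -m jog '[{"offset":[-0.15,-0.05,3],"rotation":[0,0,0],"grip":0.4},{"offset":[0,0,4],"rotation":[0,0,0],"grip":0.4},{"offset":[0,0,2.6],"rotation":[0,0,0],"grip":0.4},{"offset":[0,0,1.5],"rotation":[0,0,0],"grip":0.4},{"offset":[0,0,0],"rotation":[0,0,0],"grip":0.4}]' |head -4
python3 -m jog '[{"offset":[0,0,0],"rotation":[0,0,0],"grip":-1},{"offset":[0,0,0],"rotation":[0,0,0],"grip":-1},{"offset":[0,0,0],"rotation":[0,0,0],"grip":-1},{"offset":[0,0,0],"rotation":[0,0,0],"grip":-1},{"offset":[0,0,0],"rotation":[0,0,0],"grip":-1}]' 10 |head -2
python3 -m jog '[{"offset":[0,0,0],"rotation":[0,0,0],"grip":-1},{"offset":[0,0,0],"rotation":[0,0,0],"grip":-1},{"offset":[0,0,0],"rotation":[0,0,0],"grip":-1}]'
```

```text
time: 19.6
ee_pos: [622.1, -281.3, 45.5]
tcp_rot: [-1.069, -2.949, -0.001]
ft_force: [-0.1, 0.2, 0.5]
time: 20.1
ee_pos: [623.9, -283.4, 48.9]
time: 20.4
ee_pos: [623.9, -283.4, 48.6]
tcp_rot: [1.072, 2.952, -0.0]
ft_force: [-0.0, -0.7, 3.8]
finger_gap: 27.0
finger_force: 10.0
```

```bash
python3 -m jog '[{"offset":[0,0,-2],"rotation":[0,0,0],"grip":-1},{"offset":[0,0,-4],"rotation":[0,0,0],"grip":-1},{"offset":[0,0,-4],"rotation":[0,0,0],"grip":-1},{"offset":[0,0,-4],"rotation":[0,0,0],"grip":-1},{"offset":[0,0,-1],"rotation":[0,0,0],"grip":-1}]' |tail -2
python3 -m jog '[{"offset":[0,0,0],"rotation":[0,0,0],"grip":-1},{"offset":[0,0,0],"rotation":[0,0,0],"grip":-1}]' |tail -2
python3 plan.py 500.3 76.8 195 140
```

```text
finger_gap: 27.2
finger_force: 10.0
finger_gap: 26.8
finger_force: 10.0
t21.1 pos [ 622.7 -282.6  196. ] H 140.1 tilt 0.16 gap 26.8 F 10.0 | turn wz 0.1 then cm [32.48 19.66  0.1 ] q6 -1.42
```

```bash
python3 -m jog '[{"offset":[1.8,1.1,0],"rotation":[0,0,0],"grip":-1},{"offset":[3.5,2.1,0],"rotation":[0,0,0],"grip":-1},{"offset":[3.5,2.1,0],"rotation":[0,0,0],"grip":-1},{"offset":[3.5,2.1,0],"rotation":[0,0,0],"grip":-1},{"offset":[3.5,2.1,0],"rotation":[0,0,0],"grip":-1}]' |tail -2
python3 -m jog '[{"offset":[3.5,2.1,0],"rotation":[0,0,0],"grip":-1},{"offset":[3.5,2.1,0],"rotation":[0,0,0],"grip":-1},{"offset":[3.5,2.1,0],"rotation":[0,0,0],"grip":-1},{"offset":[3.5,2.1,0],"rotation":[0,0,0],"grip":-1},{"offset":[1.8,1.1,0],"rotation":[0,0,0],"grip":-1}]' |tail -2
python3 -m jog '[{"offset":[0.9,0.7,0],"rotation":[0,0,0],"grip":-1},{"offset":[0,0,0],"rotation":[0,0,0],"grip":-1},{"offset":[0,0,0],"rotation":[0,0,0],"grip":-1},{"offset":[0,0,0],"rotation":[0,0,0],"grip":-1}]' |tail -2
python3 plan.py 500.3 76.8 133 140
```

```text
finger_gap: 27.0
finger_force: 10.0
finger_gap: 26.6
finger_force: 10.0
finger_gap: 27.1
finger_force: 10.0
t22.5 pos [501.   75.4 197.5] H 140.0 tilt 0.05 gap 27.1 F 10.0 | turn wz 0.0 then cm [0.14 0.06 6.45] q6 -0.88
```

```bash
python3 -m jog '[{"offset":[0.1,0.1,2],"rotation":[0,0,0],"grip":-1},{"offset":[0,0,2.5],"rotation":[0,0,0],"grip":-1},{"offset":[0,0,1],"rotation":[0,0,0],"grip":-1},{"offset":[0,0,0],"rotation":[0,0,0],"grip":-1},{"offset":[0,0,0],"rotation":[0,0,0],"grip":-1}]' |head -4
python3 -m jog '[{"offset":[0,0,0.3],"rotation":[0,0,0],"grip":-1},{"offset":[0,0,0.2],"rotation":[0,0,0],"grip":-1},{"offset":[0,0,0],"rotation":[0,0,0],"grip":-1},{"offset":[0,0,0],"rotation":[0,0,0],"grip":-1}]' |head -4
python3 -m jog '[{"offset":[0,0,0.15],"rotation":[0,0,0],"grip":-1},{"offset":[0,0,0],"rotation":[0,0,0],"grip":-1},{"offset":[0,0,0],"rotation":[0,0,0],"grip":-1}]' |head -4
python3 plan.py 500.3 76.8 133 140
```

```text
time: 23.0
ee_pos: [501.1, 77.4, 143.6]
tcp_rot: [1.074, 2.952, 0.0]
ft_force: [-0.5, -0.0, 0.3]
time: 23.4
ee_pos: [500.7, 78.0, 138.3]
tcp_rot: [1.072, 2.953, 0.0]
ft_force: [0.4, 0.6, -0.0]
time: 23.7
ee_pos: [500.6, 78.0, 136.5]
tcp_rot: [-1.072, -2.953, 0.0]
ft_force: [0.8, -0.4, -0.7]
t23.7 pos [500.6  78.  136.5] H 140.1 tilt 0.01 gap 26.9 F 10.0 | turn wz 0.1 then cm [-0.05 -0.11  0.35] q6 -0.88
```

```bash
python3 -m jog '[{"offset":[0,-0.1,0.15],"rotation":[0,0,0],"grip":-1},{"offset":[0,0,0],"rotation":[0,0,0],"grip":-1},{"offset":[0,0,0],"rotation":[0,0,0],"grip":-1}]' |head -4
python3 -m jog '[{"offset":[0,0,0.15],"rotation":[0,0,0],"grip":-1},{"offset":[0,0,0],"rotation":[0,0,0],"grip":-1},{"offset":[0,0,0],"rotation":[0,0,0],"grip":-1}]' |head -4
python3 -m jog '[{"offset":[0,0,0.1],"rotation":[0,0,0],"grip":-1},{"offset":[0,0,0],"rotation":[0,0,0],"grip":-1},{"offset":[0,0,0],"rotation":[0,0,0],"grip":-1}]' |head -4
```

```text
time: 24.0
ee_pos: [499.9, 77.1, 135.0]
tcp_rot: [-1.072, -2.953, 0.0]
ft_force: [0.2, 0.1, 0.7]
time: 24.3
ee_pos: [499.9, 77.2, 133.5]
tcp_rot: [-1.072, -2.953, 0.0]
ft_force: [-0.0, -0.2, -1.8]
time: 24.6
ee_pos: [500.3, 77.1, 133.1]
tcp_rot: [1.072, 2.952, 0.0]
ft_force: [-1.4, -0.3, 4.7]
```

```bash
python3 -m jog '[{"offset":[0,0,0],"rotation":[0,0,0],"grip":0.2},{"offset":[0,0,0],"rotation":[0,0,0],"grip":0.2},{"offset":[0,0,0],"rotation":[0,0,0],"grip":0.2},{"offset":[0,0,0],"rotation":[0,0,0],"grip":0.2}]' |head -4
python3 -m jog '[{"offset":[0,0,-2],"rotation":[0,0,0],"grip":0.2},{"offset":[0,0,-3],"rotation":[0,0,0],"grip":0.2},{"offset":[0,0,-2],"rotation":[0,0,0],"grip":0.2},{"offset":[0,0,0],"rotation":[0,0,0],"grip":0.2},{"offset":[0,0,0],"rotation":[0,0,0],"grip":0.2}]'|head -2
python3 plan.py 443.8 325.5 120 140
```

```text
time: 25.0
ee_pos: [499.8, 77.2, 132.2]
tcp_rot: [-1.072, -2.952, 0.0]
ft_force: [-0.5, 0.2, 0.2]
time: 25.5
ee_pos: [500.0, 77.1, 202.4]
t25.5 pos [500.   77.1 202.4] H 140.1 tilt 0.03 gap 52.3 F 0.0 | turn wz 0.1 then cm [20.27 15.41  8.24] q6 -0.88
```

```bash
python3 -m jog '[{"offset":[3.1,2.4,0],"rotation":[0,0,0],"grip":0.2},{"offset":[3.1,2.4,0],"rotation":[0,0,0],"grip":0.2},{"offset":[3.1,2.4,0],"rotation":[0,0,0],"grip":0.2},{"offset":[3.1,2.4,1],"rotation":[0,0,0],"grip":0.2},{"offset":[3.1,2.4,2],"rotation":[0,0,0],"grip":0.2}]' |head -2
python3 -m jog '[{"offset":[3.1,2.4,3],"rotation":[0,0,0],"grip":0.2},{"offset":[1.7,1,2],"rotation":[0,0,0],"grip":0.2},{"offset":[0,0,0],"rotation":[0,0,0],"grip":0.2},{"offset":[0,0,0],"rotation":[0,0,0],"grip":0.2},{"offset":[0,0,0],"rotation":[0,0,0],"grip":0.2}]'|head -2
python3 - <<'E'
from h import *
for n,S in(("top",-.5),("side",.9)):
    p,d=ctrl.grab_frame(n);cv2.imwrite(f"pics/{n}3.png",p);W=world(n,d).reshape(-1,3);W=W[np.isfinite(W[:,2])]
    b,a=((524.7,54.8),-40) if n=="top" else ((526.6,56.5),-40.2)
    h=np.radians(a+180)
    B=W[(abs(W[:,2]-134.5-S)<4)&(np.hypot(W[:,0]-500,W[:,1]-77)<40)]
    c,s,_=rect(B);e=c-np.array(b);print(n,c,s,"boiler frame",e@[np.cos(h),np.sin(h)],e@[-np.sin(h),np.cos(h)],"z",np.median(B[:,2]))
a=cv2.imread("pics/side3.png");cv2.imwrite("pics/side3c.png",cv2.resize(a[150:400,200:420],None,fx=2.4,fy=2.4,interpolation=cv2.INTER_CUBIC))
E
python3 plan.py 443.8 325.5 27.5 140
```

```text
time: 26.0
ee_pos: [457.9, 270.2, 172.0]
time: 26.5
ee_pos: [443.8, 324.8, 123.0]
top [498.8  77.4] [25.9 25.9] boiler frame 34.367551055697355 -0.6644053236075109 z 134.07833451033758
side [0. 0.] [0. 0.] boiler frame 365.7466293225994 383.05249397328964 z nan
t26.6 pos [444.3 324.9 123.7] H 140.0 tilt 0.12 gap 51.8 F 0.0 | turn wz -0.0 then cm [0.08 0.01 9.62] q6 -0.38
  return _methods._mean(a, axis=axis, dtype=dtype,
  ret = ret.dtype.type(ret / rcount)
```

View pics/side3c.png

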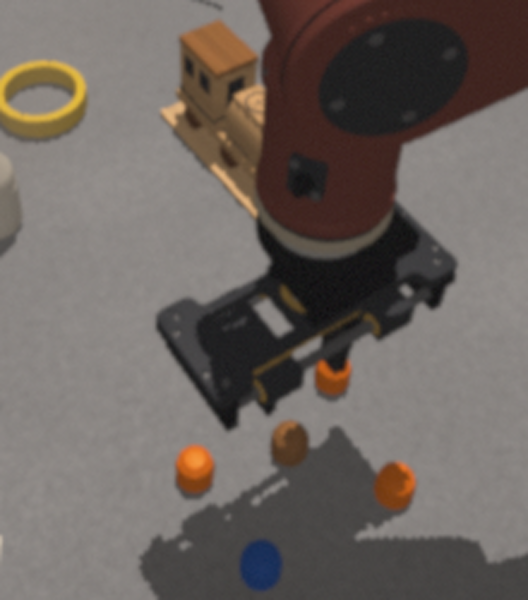

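The chimney is standing on the front circle (boiler x +34, y −0.7). The gripper hangs over the brown dome, at (288,443) in the crop, with the orange and blue ones clear of the fingers. Descend.

```bash
python3 -m jog '[{"offset":[0.1,0,3],"rotation":[0,0,0],"grip":0.2},{"offset":[0,0,3],"rotation":[0,0,0],"grip":0.2},{"offset":[0,0,2],"rotation":[0,0,0],"grip":0.2},{"offset":[0,0,1.2],"rotation":[0,0,0],"grip":0.2},{"offset":[0,0,0.3],"rotation":[0,0,0],"grip":0.2}]' |head -4
python3 -m jog '[{"offset":[0,0,0],"rotation":[0,0,0],"grip":-1},{"offset":[0,0,0],"rotation":[0,0,0],"grip":-1},{"offset":[0,0,0],"rotation":[0,0,0],"grip":-1},{"offset":[0,0,0],"rotation":[0,0,0],"grip":-1},{"offset":[0,0,0],"rotation":[0,0,0],"grip":-1}]' 10 
python3 plan.py 443.8 325.5 27.5 140
```

```text
time: 27.1
ee_pos: [442.3, 325.3, 26.9]
tcp_rot: [-1.074, -2.952, 0.002]
ft_force: [-1.2, -0.6, 0.2]
time: 27.6
ee_pos: [443.1, 326.6, 28.6]
tcp_rot: [1.072, 2.952, 0.002]
ft_force: [-0.5, -1.3, 5.1]
finger_gap: 29.1
finger_force: 10.0
t27.6 pos [443.1 326.6  28.6] H 140.1 tilt 0.11 gap 29.1 F 10.0 | turn wz 0.1 then cm [-0.12 -0.04  0.11] q6 -0.38
```

```bash
python3 -m jog '[{"offset":[0,0,-2],"rotation":[0,0,0],"grip":-1},{"offset":[0,0,-4],"rotation":[0,0,0],"grip":-1},{"offset":[0,0,-4],"rotation":[0,0,0],"grip":-1},{"offset":[0,0,-4],"rotation":[0,0,0],"grip":-1},{"offset":[0,0,-3],"rotation":[0,0,0],"grip":-1}]' |tail -2
python3 -m jog '[{"offset":[0,0,0],"rotation":[0,0,0],"grip":-1},{"offset":[0,0,0],"rotation":[0,0,0],"grip":-1}]' |tail -2
python3 plan.py 550.9 34.4 198 140
```

```text
finger_gap: 29.4
finger_force: 10.0
finger_gap: 29.4
finger_force: 10.0
t28.3 pos [442.6 326.4 198.2] H 140.1 tilt 0.10 gap 29.4 F 10.0 | turn wz 0.1 then cm [-2.706e+01 -1.541e+01  2.000e-02] q6 -0.38
```

```bash
python3 -m jog '[{"offset":[-1.7,-1,0],"rotation":[0,0,0],"grip":-1},{"offset":[-3.6,-2,0],"rotation":[0,0,0],"grip":-1},{"offset":[-3.6,-2,0],"rotation":[0,0,0],"grip":-1},{"offset":[-3.6,-2,0],"rotation":[0,0,0],"grip":-1},{"offset":[-3.6,-2,0],"rotation":[0,0,0],"grip":-1}]' |tail -2
python3 -m jog '[{"offset":[-3.6,-2,0],"rotation":[0,0,0],"grip":-1},{"offset":[-3.6,-2,0],"rotation":[0,0,0],"grip":-1},{"offset":[-2.5,-1.5,0],"rotation":[0,0,0],"grip":-1},{"offset":[-1.2,-0.9,0],"rotation":[0,0,0],"grip":-1},{"offset":[0,0,0],"rotation":[0,0,0],"grip":-1}]' |tail -2
python3 -m jog '[{"offset":[0,0,0],"rotation":[0,0,0],"grip":-1},{"offset":[0,0,0],"rotation":[0,0,0],"grip":-1},{"offset":[0,0,0],"rotation":[0,0,0],"grip":-1}]' |tail -2
python3 plan.py 550.9 34.4 113 140
```

```text
finger_gap: 29.2
finger_force: 10.0
finger_gap: 29.0
finger_force: 10.0
finger_gap: 29.1
finger_force: 10.0
t29.6 pos [550.2  36.2 197.5] H 140.2 tilt 0.02 gap 29.1 F 10.0 | turn wz 0.2 then cm [-0.17 -0.09  8.45] q6 -0.95
```

```bash
python3 -m jog '[{"offset":[-0.15,-0.05,2],"rotation":[0,0,0],"grip":-1},{"offset":[0,0,3],"rotation":[0,0,0],"grip":-1},{"offset":[0,0,2],"rotation":[0,0,0],"grip":-1},{"offset":[0,0,0.5],"rotation":[0,0,0],"grip":-1},{"offset":[0,0,0],"rotation":[0,0,0],"grip":-1}]' |head -4
python3 -m jog '[{"offset":[0,0,0.3],"rotation":[0,0,0],"grip":-1},{"offset":[0,0,0.2],"rotation":[0,0,0],"grip":-1},{"offset":[0,0,0],"rotation":[0,0,0],"grip":-1},{"offset":[0,0,0],"rotation":[0,0,0],"grip":-1}]' |head -4
python3 plan.py 550.9 34.4 113 140
```

```text
time: 30.1
ee_pos: [550.8, 34.2, 122.0]
tcp_rot: [-1.07, -2.952, 0.001]
ft_force: [0.1, -0.8, 0.6]
time: 30.5
ee_pos: [551.8, 33.4, 118.2]
tcp_rot: [1.072, 2.952, 0.0]
ft_force: [0.4, 0.4, 0.8]
t30.5 pos [551.8  33.4 118.2] H 140.1 tilt 0.06 gap 29.5 F 10.0 | turn wz 0.1 then cm [0.13 0.01 0.52] q6 -0.96
```

```bash
python3 -m jog '[{"offset":[0.1,0,0.2],"rotation":[0,0,0],"grip":-1},{"offset":[0,0,0.15],"rotation":[0,0,0],"grip":-1},{"offset":[0,0,0],"rotation":[0,0,0],"grip":-1}]' |head -4
python3 -m jog '[{"offset":[0,0,0.1],"rotation":[0,0,0],"grip":-1},{"offset":[0,0,0],"rotation":[0,0,0],"grip":-1},{"offset":[0,0,0],"rotation":[0,0,0],"grip":-1}]' |head -4
python3 -m jog '[{"offset":[0,0,0.05],"rotation":[0,0,0],"grip":-1},{"offset":[0,0,0],"rotation":[0,0,0],"grip":-1},{"offset":[0,0,0],"rotation":[0,0,0],"grip":-1}]' |head -4
```

```text
time: 30.8
ee_pos: [550.4, 34.1, 113.7]
tcp_rot: [-1.072, -2.952, 0.0]
ft_force: [-0.3, 0.6, -0.2]
time: 31.1
ee_pos: [550.8, 34.1, 113.1]
tcp_rot: [1.073, 2.953, 0.0]
ft_force: [-0.3, 0.6, 0.5]
time: 31.4
ee_pos: [550.8, 34.1, 113.1]
tcp_rot: [1.072, 2.953, 0.0]
ft_force: [-2.3, -0.8, 5.1]
```

Contact. Release, lift, retreat and check.

```bash
python3 -m jog '[{"offset":[0,0,0],"rotation":[0,0,0],"grip":0},{"offset":[0,0,0],"rotation":[0,0,0],"grip":0},{"offset":[0,0,0],"rotation":[0,0,0],"grip":0},{"offset":[0,0,0],"rotation":[0,0,0],"grip":0}]' |head -4
python3 -m jog '[{"offset":[0,0,-2],"rotation":[0,0,0],"grip":0},{"offset":[0,0,-4],"rotation":[0,0,0],"grip":0},{"offset":[0,0,-4],"rotation":[0,0,0],"grip":0},{"offset":[0,0,-4],"rotation":[0,0,0],"grip":0}]'|head -2
python3 -m jog '[{"offset":[-3.2,-2.2,0],"rotation":[0,0,0],"grip":0},{"offset":[-3.3,-2.2,0],"rotation":[0,0,0],"grip":0},{"offset":[-3.3,-2.2,0],"rotation":[0,0,0],"grip":0},{"offset":[-3.3,-2.2,0],"rotation":[0,0,0],"grip":0},{"offset":[-3.3,-2.2,0],"rotation":[0,0,0],"grip":0}]' |head -2
python3 -m jog '[{"offset":[-3.2,-2.2,0],"rotation":[0,0,0],"grip":0},{"offset":[-3.3,-2.2,0],"rotation":[0,0,0],"grip":0},{"offset":[-1,-0.5,0],"rotation":[0,0,0],"grip":0},{"offset":[0,0,0],"rotation":[0,0,0],"grip":0},{"offset":[0,0,0],"rotation":[0,0,0],"grip":0}]' |head -2
python3 - <<'E'
from h import *
for n,S in(("top",-.5),("side",.9)):
    p,d=ctrl.grab_frame(n);cv2.imwrite(f"pics/{n}4.png",cv2.resize(p[110:260,230:380],None,fx=3.5,fy=3.5));W=world(n,d).reshape(-1,3);W=W[np.isfinite(W[:,2])]
    C,ch=(np.array([555.6,26.7]),139.8) if n=="top" else (np.array([557.6,28.5]),140.4)
    b,a=((524.7,54.8),-40) if n=="top" else ((526.6,56.5),-40.2)
    def f(nm,z,t,x,y,r,o,h):
        B=W[(abs(W[:,2]-z-S)<t)&(np.hypot(W[:,0]-x,W[:,1]-y)<r)];c,s,an=rect(B);h=np.radians(h);e=c-np.array(o)
        print(n,nm,c,s,an,"rel",np.round([e@[np.cos(h),np.sin(h)],e@[-np.sin(h),np.cos(h)]],1),"z",np.percentile(B[:,2],[50,97]).round(1))
    f("cab",102,2,605,-13,65,C,ch);f("boiler",84.5,2,526,54,65,C,ch)
    f("chimney",134.5,4,500,77,30,b,a+180);f("dome",105,8,551,34,25,b,a+180)
E
python3 plan.py 0 0 0 0
```

```text
time: 31.8
ee_pos: [550.5, 34.1, 112.2]
tcp_rot: [-1.072, -2.953, 0.0]
ft_force: [-0.9, 0.1, 0.8]
time: 32.2
ee_pos: [550.3, 34.1, 253.7]
time: 32.7
ee_pos: [606.1, -157.0, 252.4]
time: 33.2
ee_pos: [631.7, -240.2, 252.0]
top cab [605.6 -15.7] [69.9 49.7] -39.9 rel [-65.6   0.1] z [101.5 103.3]
top boiler [524.6  54.9] [109.7  30. ] -40.0 rel [41.9 -1.5] z [84.  85.8]
top chimney [498.8  77.4] [26. 26.] 88.9 rel [34.4 -0.7] z [134.1 136.3]
top dome [550.3  32.2] [27.6 27.3] 88.3 rel [-34.1   0.9] z [108.4 112.1]
side cab [607.5 -13.6] [71.  50.9] -39.6 rel [-65.3   0.6] z [102.8 104.5]
side boiler [526.9  55.8] [111.5  31.6] -40.8 rel [41.1 -1.5] z [85.3 87.1]
side chimney [500.  79.] [26.9 26.8] -38.3 rel [34.8 -0. ] z [134.9 137.1]
side dome [551.8  36. ] [27.8 26.5] 72.9 rel [-32.5  -0.6] z [108.1 113.6]
t33.3 pos [ 631.8 -239.5  252.5] H 140.2 tilt 0.04 gap 43.5 F 0.0 | turn wz 140.2 then cm [-63.18 -23.95  25.25] q6 -1.35
```

View pics/side4.png

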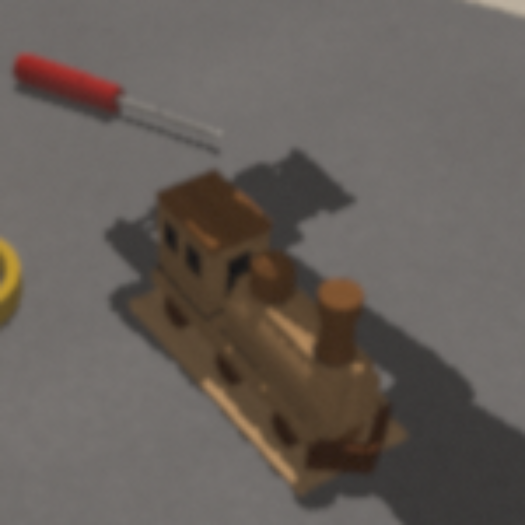

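The crop shows the finished locomotive: cab at (213,235), dome at (272,278), and the chimney at (340,320) nearer the plough. All parts measure within tolerance in both cameras.

```bash
python3 -c "
from workcell import ctrl
print(ctrl.close_job())"
```

```text
the job is handed in; nothing more can be done
None
```

The locomotive is laid out and handed in at about 33 s: boiler, cab, chimney and dome all measured within tolerance in both cameras, and I left the tape roll, glue bottle and screwdriver alone; the hand-in call gave no verdict.

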